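Load the bench parts washer with turned shafts

TASK

Load the parts washer: swing the folded handle of its cover fully upright, lift the cover out of its seat and slide it along its channels until the washing chamber is clear. Lay every shaft from the ribbed tray on the ribbed rack in the chamber, each lying still in a groove of its own, then slide the cover back, let it down fully into its seat and fold its handle flat. Leave the other things on the bench where they are.

Things in the scene. Friction and masses are not known exactly. Their poses are not given: they have to be found in the camera images.
- washer: bench-top parts washer, grey steel box fixed to the bench, 216 mm (x) by 518 mm (y) by 119 mm high, its y within 0.15 rad of world y. Origin at its underside between its long sides; washing chamber in the -y half, dry side in the +y half. A C-shaped channel runs along each long side, 200 mm wide inside; the lips are 176 mm apart, underside at 115 mm, top at 119 mm
- seat (a point): middle of the cover's seat over the chamber, 85 mm above the bench, at y = -123 mm of the washer, axes as the washer's. The pocket round it is 242 mm long (y) and 12 mm deep below the deck; the chamber opening inside is 176 mm (x) by 234 mm (y). A wall 95 mm high closes the -y end
- deck (a point): where the middle of the slid-open cover's underside comes to rest: on the dry side's flat deck, 97 mm above the bench, at y = +123 mm of the washer, axes as the washer's. The deck runs from y = -2 mm to a stop at +258 mm of the washer; the chamber is fully clear when the cover's middle is past +112 mm
- rack (a point): middle of the chamber's rack, at the axis height of a seated shaft (66.6 mm above the bench); axes as the washer's. Two white ribbed rails, each 20 mm wide, run along y at x = -38 and +38 mm; the 56 mm gap between them is open to the floor 48 mm below this point. Ribs every 24 mm make nine grooves along x, at y = 0, +-24, +-48, +-72, +-96 mm; a shaft lies across both rails
- cover: the washer's cover, an aluminium plate 194 mm (x) by 236 mm (y) by 6 mm, 0.6-0.85 kg with its handle; origin at the middle of its underside, axes as the washer's; it starts shut, its edges under the channel lips. To slide it must first be lifted more than 12 mm off its seat; the lips let it rise 24 mm at most. It slides towards the washer's +y
- handle (a joint): the cover's bail handle: 0 folded flat, 1.571 fully upright. It turns about an axis along the cover's x, over its centre, 18 mm above its underside. An over-centre spring of about 0.07 N m snaps it to the nearer end and holds it there. The cover can be carried by it
- grip (a point): middle of the handle's grip bar: a dark round steel bar 10 mm thick and 90 mm long, along the cover's x, 55 mm from the hinge axis. Folded it lies 55 mm towards the cover's -y from the hinge, its axis 12 mm above the cover's upper face; upright it stands over the hinge, 67 mm above the upper face
- tray: grey plastic tray fixed to the bench, 180 mm (x) by 244 mm (y), rim 22 mm high, floor 4 mm thick; origin at the middle of its underside. Two white ribbed rails like the rack's, same size and spacing, at x = -38 and +38 mm; grooves at y = 0, +-24, +-48, +-72, +-96 mm; a shaft in one has its axis 26.6 mm above the bench. The shafts start in these grooves
- shaft1: turned steel shaft, 20 mm in diameter and 130 mm long (the last 10 mm at each end slimmer), 0.2-0.4 kg, lying level; origin at the middle of its axis, x along its axis; may be absent (None)
- shaft2: turned steel shaft, 20 mm in diameter and 130 mm long (the last 10 mm at each end slimmer), 0.2-0.4 kg, lying level; origin at the middle of its axis, x along its axis; may be absent (None)
- shaft3: turned steel shaft, 20 mm in diameter and 130 mm long (the last 10 mm at each end slimmer), 0.2-0.4 kg, lying level; origin at the middle of its axis, x along its axis; may be absent (None)
- shaft4: turned steel shaft, 20 mm in diameter and 130 mm long (the last 10 mm at each end slimmer), 0.2-0.4 kg, lying level; origin at the middle of its axis, x along its axis; may be absent (None)
- cleaner: bystander: white bottle with an orange cap, 68 mm wide and 170 mm tall; origin at its foot
- brush: bystander: brush lying on the bench between robot and washer
- spanner: bystander: spanner lying between robot and washer
- mallet: bystander: hammer lying on the right
- hub: bystander: dark steel coupling hub, 52 mm wide and 30 mm tall
- nut_cup: bystander: blue bowl, 70 mm wide and 50 mm tall, beyond the tray
- wood_block: bystander: wood block 60 by 110 by 40 mm, on the left
There are look-alikes about, which are no part of the job. Leave any orange look-alike of the shaft3 alone.

How it is judged (in metres and radians):
On the way, in this order (a step that is already met when the one before it is completed fails the run):
1. the cover's handle is swung fully upright (value of joint handle above 1.48 rad), for 0.2 s.
2. the cover has been lifted and slid along its channels clear of the chamber (y of cover in the frame of washer above 0.1 m and z of cover in the frame of washer above 0.092 m), for 0.2 s.
3. with the cover open, every shaft lies still and released in a groove of the rack (z of shaft1 in the frame of washer between 0.061 and 0.072 m and x of shaft1 in the frame of rack between -0.03 and 0.03 m and y of shaft1 in the frame of rack between -0.106 and 0.106 m and angle between the x axis of each of shaft1, shaft2, shaft3, shaft4 and the x axis of washer, either way round below 0.1 rad and linear speed of each of shaft1, shaft2, shaft3, shaft4 below 0.02 m/s and contact force between each of shaft1, shaft2, shaft3, shaft4 and the fingers below 0.05 N and z of shaft2 in the frame of washer between 0.061 and 0.072 m and x of shaft2 in the frame of rack between -0.03 and 0.03 m and y of shaft2 in the frame of rack between -0.106 and 0.106 m and z of shaft3 in the frame of washer between 0.061 and 0.072 m and x of shaft3 in the frame of rack between -0.03 and 0.03 m and y of shaft3 in the frame of rack between -0.106 and 0.106 m and z of shaft4 in the frame of washer between 0.061 and 0.072 m and x of shaft4 in the frame of rack between -0.03 and 0.03 m and y of shaft4 in the frame of rack between -0.106 and 0.106 m and y of cover in the frame of washer above 0.07 m), for 0.5 s.
At the end, for the whole second after the job is handed in: every shaft lies still and released in a rack groove (height within 5 mm, within 0.1 rad of the groove, within 30 mm of the rack's middle), the cover lies level in its seat (height within 3 mm, 6 mm along the channels) and its handle is folded flat (under 0.08 rad) (z of cover in the frame of washer between 0.082 and 0.088 m and y of cover in the frame of washer between -0.129 and -0.117 m and angle between cover's own z axis and vertical below 0.025 rad and linear speed of each of cover, shaft1, shaft2, shaft3, shaft4 below 0.02 m/s and value of joint handle below 0.08 rad and z of shaft1 in the frame of washer between 0.061 and 0.072 m and x of shaft1 in the frame of rack between -0.03 and 0.03 m and y of shaft1 in the frame of rack between -0.106 and 0.106 m and angle between the x axis of each of shaft1, shaft2, shaft3, shaft4 and the x axis of washer, either way round below 0.1 rad and contact force between each of shaft1, shaft2, shaft3, shaft4 and the fingers below 0.05 N and z of shaft2 in the frame of washer between 0.061 and 0.072 m and x of shaft2 in the frame of rack between -0.03 and 0.03 m and y of shaft2 in the frame of rack between -0.106 and 0.106 m and z of shaft3 in the frame of washer between 0.061 and 0.072 m and x of shaft3 in the frame of rack between -0.03 and 0.03 m and y of shaft3 in the frame of rack between -0.106 and 0.106 m and z of shaft4 in the frame of washer between 0.061 and 0.072 m and x of shaft4 in the frame of rack between -0.03 and 0.03 m and y of shaft4 in the frame of rack between -0.106 and 0.106 m); the robot touches nothing.
It fails at once if another thing on the bench is knocked over or pushed more than 30 mm (distance of any of cleaner, brush, spanner, mallet, hub, nut_cup, wood_block from where it was at the start of the episode above 0.03 m).
Of shaft1, shaft2, shaft3, shaft4 only 2 to 4 are there at a start; the rules pass over those that are not, and their reading is None.
At some moment in a run one of shaft1, shaft2, shaft3, shaft4, cover may be knocked a few centimetres aside while the robot is not near it.
It also fails if it takes over 210 s, if anything falls off the work surface, if the arm or the gripper's body presses on something with over 40 N, if the wrist force passes 120 N, or if a joint passes its speed limit or range.

ROBOT

A 7-joint arm with a two-finger parallel gripper is mounted at the origin on the work surface. World frame = base frame: x ahead of the robot, y to its left, z up, the work surface at z = 0. Lengths are in m, angles in degrees, forces in N, time in s.
With the tool pointing down it reaches from about 0.35 to 0.775 m from the base axis. Payload 3.1 kg.
Tool frame: the origin (TCP) lies midway between the tips of the shut fingers; the grasp point (between the pads) lies r.grip_point_offset behind it (r.grip_point_offset is the distance from the TCP to the grasp point, in m); z points along the fingers, y is the line along which they close (so a half turn about z gives the same grasp; the last joint's range is limited). The gripper opens to 85 mm and grips with 20 to 120 N. Pads are 22 mm wide; open, the fingers measure 114 mm over their backs; the gripper's body (76 mm by 85 mm) begins 54 mm behind the grasp point. The pads swing forward as they close: fully open they stand 13 mm farther back than shut.
Start: joints at [-66.79, 17.813, 0.802, 86.603, -0.252, 75.585, -1.558], TCP at [0.238, 0.496, 0.231] pointing down, gripper open.
Joint ranges: [-154.91, 154.91], [-16.99, 109.72], [-72.82, 74.43], [7.12, 147.25], [-82.49, 262.49], [11.32, 116.49], [-174.64, 174.64]. Speed limits (degrees/s): [159.86, 159.86, 180, 180, 180, 180, 180].

INTERFACE

Orientations are given as a 3x3 rotation matrix whose columns are the frame's x, y, z axes.
In Python, from station import sensors, cams, r gives the robot as it stands.
- The arm moves only by the shell command python3 -m inch 'ROWS' [OPENING]. ROWS is a JSON object of lists of equal length, an entry for each row: "translation": the shift along the tool's x, y, z in m, a list of three; "turn": the turn, a rotation vector about the tool's x, y, z in degrees, a list of three. A call has 1 to 20 rows; each row is the pose to reach, as a shift and turn from the pose commanded when the call began, along the tool's axes at that moment; what a row does not reach only later rows make up. A row lasts 1/10 s, in which the tool goes at most 50 mm and 8.59 degrees, less where a joint would pass 70% of its speed; a pose out of reach is approached as far as the arm can. A call with a gripper value outside its range is refused whole. OPENING is the finger opening in m, from 0 to 0.0854, set as the call begins (- or left out, the last holds). The fingers move at their own pace and stop on an object; the grip force is fixed at half the most. Time passes only in rows, so rows that repeat a pose let the fingers close. It gives the time, the measured TCP pose, the force, the opening and the grip force at its end, in the units of the state.
- sensors.state(): the state, without advancing time (a new reading comes with each control period).
- cams.camera(name): name is "scene" or "top"; returns the picture (384x512x3 uint8, red, green, blue); there is no depth.
- cams.camera_params(name): a dict with "K" (3x3 intrinsics, pixels), "R" (3x3) and "t" (3): a world point X has camera coordinates R X + t. Camera axes: x right, y down, z forward; pixel columns grow to the right and rows downward; lengths in m; the calibration is good to about 2 mm. A picture is of the moment at which its call begins. camera_params takes no time and is no camera call.
- r.finish_job(): hands the job in; it is judged then, once.
The state is a dict: "clock": time; "joint_pos": joint angles; "qvel": joint speeds; "joint_efforts": joint torques, N m; "ee_pos": TCP position; "orientation": TCP orientation; "wrist_force": force on the tool from outside, world axes, zero at the start; "ft_torque": the same for the moment, N m; "grip_width": opening from 0.0 (shut) to 1.0 (fully open); "gripper_force": force on a finger pad.
Only numpy, scipy, OpenCV 4.12 (cv2) and the standard library are available. Lean on these libraries where they do the work, as an engineer would, in place of code of your own. Each camera call takes 0.05 s, during which the arm holds its last target. There are 200 camera calls.

## Working session

There is one attempt and no reset: what is moved stays moved. The work goes in short steps, Python scripts to look and compute and a shell command to move; the robot and the scene stay as the last step left them, time stands still between calls to the robot, and variables do not carry over. Pictures are saved under pics/ and viewed, at most 14 in all, crops included, and the job is handed in when it is done.

```bash
ls; mkdir -p pics; python3 - <<'E'
from station import sensors,cams,r
import cv2
s=sensors.state();print(s);print(r.grip_point_offset)
for n in("scene","top"):
    im=cams.camera(n);cv2.imwrite(f"pics/{n}0.png",im[:,:,::-1])
    p=cams.camera_params(n);print(n,p)
E
```

```text
pics
{'clock': 0.0, 'joint_pos': array([-66.79099201,  17.85948752,   0.80177542,  86.69164626,
        -0.25004006,  75.58351886,  -1.55662189]), 'qvel': array([-0.03086401,  0.05669425, -0.01016346, -0.06431191, -0.07375313,
        0.03276201,  0.0327904 ]), 'joint_efforts': array([-2.61717969e-04, -3.79928076e+01,  1.45773520e-01, -2.30597913e+01,
        1.21922806e-02,  1.37851216e-02,  4.09786551e-07]), 'ee_pos': array([0.23732167, 0.49536388, 0.23023237]), 'orientation': array([[-9.01895981e-01,  4.31952381e-01, -8.83010980e-04],
       [ 4.31953264e-01,  9.01893439e-01, -2.14553939e-03],
       [-1.30389039e-04, -2.31647283e-03, -9.99997308e-01]]), 'wrist_force': array([-0.05220411,  0.19198399, -0.66042311]), 'ft_torque': array([-0.01717328,  0.02876689,  0.02209343]), 'gripper_force': 0.0, 'grip_width': 0.9999341767999539}
0.0187
scene {'K': array([[359.10925978,   0.        , 255.15351818],
       [  0.        , 359.10925978, 191.65942864],
       [  0.        ,   0.        ,   1.        ]]), 'R': array([[-0.50248408,  0.86455407, -0.00748402],
       [ 0.66354579,  0.38007862, -0.6443968 ],
       [-0.55427136, -0.32876512, -0.76465466]]), 't': array([ 0.29774381, -0.30059664,  1.79410277])}
top {'K': array([[469.27682192,   0.        , 252.11261112],
       [  0.        , 469.27682192, 200.8189751 ],
       [  0.        ,   0.        ,   1.        ]]), 'R': array([[ 0.04144122, -0.99913725,  0.00271526],
       [-0.97792874, -0.04111826, -0.2048528 ],
       [ 0.20478771,  0.00583402, -0.97878903]]), 't': array([-0.05164103,  0.58663662,  1.40385245])}
```

View both.

View pics/scene0.png

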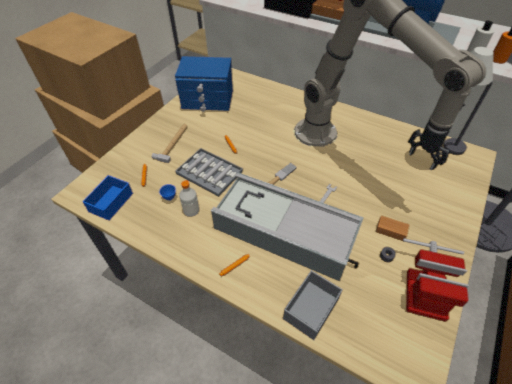

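View pics/top0.png

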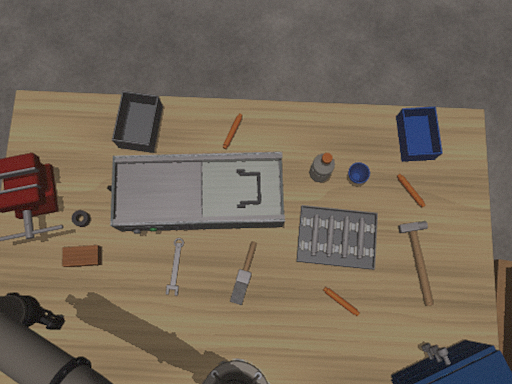

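The scene view shows the washer at px (215–360, 180–270) with its cover on the left end, and the tray at (210,170). In the top view the washer runs over (112–284, 155–230), the handle is at (250,188) with its bar at col 260, and the tray is at (338,237) holding several shafts. I'll enlarge both.

```bash
python3 - <<'E'
import cv2
a=cv2.imread("pics/top0.png");cv2.imwrite("pics/top0c.png",cv2.resize(a[145:280,100:390],None,fx=2.75,fy=2.75,interpolation=cv2.INTER_CUBIC))
a=cv2.imread("pics/scene0.png");cv2.imwrite("pics/scene0c.png",cv2.resize(a[140:280,170:370],None,fx=4,fy=4,interpolation=cv2.INTER_CUBIC))
E
```

```text
(no output)
```

View pics/top0c.png

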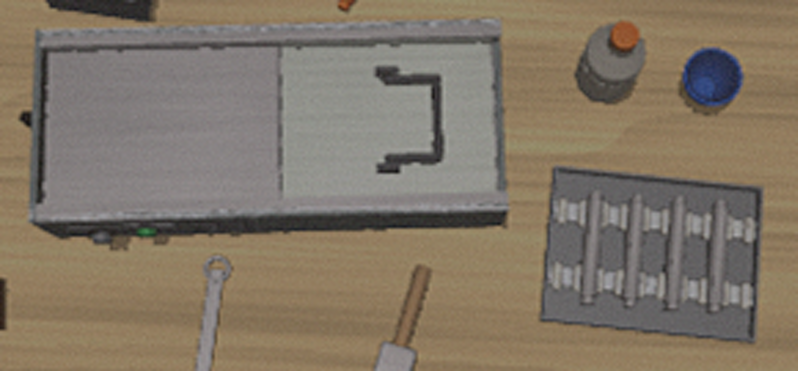

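View pics/scene0c.png

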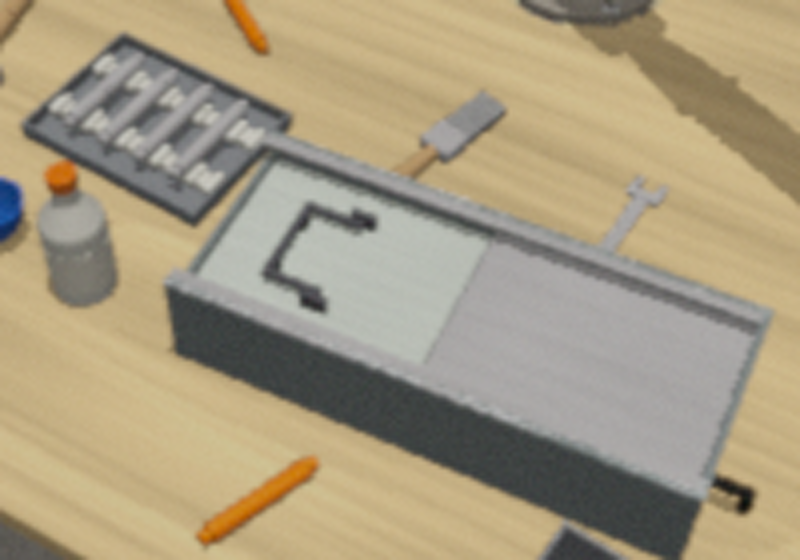

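There are 4 shafts in the tray. The washer, handle bar, tray and shaft ends are clear in both crops, so I'll triangulate them.

```bash
cat > h.py <<'E'
import numpy as np,cv2
from scipy.optimize import least_squares
from station import sensors,cams,r
P={n:cams.camera_params(n) for n in("top","scene")}
def proj(n,X):
    p=P[n];c=np.atleast_2d(X)@p["R"].T+p["t"];u=c@p["K"].T;return u[:,:2]/u[:,2:]
def tri(a,b):
    M=[P[n]["K"]@np.c_[P[n]["R"],P[n]["t"]] for n in("top","scene")]
    X=cv2.triangulatePoints(M[0],M[1],np.float64(a).reshape(-1,2).T,np.float64(b).reshape(-1,2).T);return (X[:3]/X[3]).T
def ray(n,px,z):
    p=P[n];d=np.linalg.inv(p["K"]@p["R"])@np.r_[px,1];C=-p["R"].T@p["t"];return C+d*(z-C[2])/d[2]
def fit(obj,views):
    # planar pose x,y,yaw,z of object points obj seen in views {name:px}
    def T(v):
        c,s=np.cos(v[2]),np.sin(v[2]);return obj@np.array([[c,s,0],[-s,c,0],[0,0,1]])+[v[0],v[1],v[3]]
    f=lambda v:np.r_[tuple((proj(n,T(v))-q).ravel() for n,q in views.items())]
    return least_squares(f,[.55,0,0,0])
E
cat > m.py <<'E'
from h import *
t=lambda a:np.array(a)/2.75+[100-.3,145-.3]
s=lambda a:np.array(a)/4+[170-.4,140-.4]
np.set_printoptions(precision=4,suppress=True)
wt=t([(38,30),(499,20),(506,206),(34,219)]);ws=s([(703,492),(170,278),(268,138),(770,315)])
print("washer",tri(wt,ws))
W=np.array([[.108,.259,.119],[.108,-.259,.119],[-.108,-.259,.119],[-.108,.259,.119]])
f=fit(W,{"top":wt,"scene":ws});print(f.x,f.fun)
bt=t([(437,78),(437,157)]);bs=s([(270,272),(312,208)]);print("bar",tri(bt,bs))
tt=t([(556,168),(762,187),(757,341),(542,320)]);ts=s([(197,220),(25,128),(124,37),(290,122)])
print("tray",tri(tt,ts))
W=np.array([[.09,.122,.022],[.09,-.122,.022],[-.09,-.122,.022],[-.09,.122,.022]])
f2=fit(W,{"top":tt,"scene":ts});print(f2.x,f2.fun)
for a,b in[((594,193),(589,303)),((637,197),(632,304)),((679,197),(673,308)),((721,201),(714,312))]:
    A,B=ray("top",t(a),.0266),ray("top",t(b),.0266);m=(A+B)/2
    c,sn=np.cos(f2.x[2]),np.sin(f2.x[2]);d=m[:2]-f2.x[:2]
    print(A,B,np.linalg.norm(A-B),"tray xy",c*d[0]+sn*d[1],-sn*d[0]+c*d[1],np.degrees(np.arctan2(*(A-B)[1::-1])), "scene crop",(proj("scene",A)-[170,140])*4,(proj("scene",B)-[170,140])*4)
E
python3 m.py
```

```text
washer [[ 0.6967  0.4008  0.1255]
 [ 0.7303 -0.1078  0.1225]
 [ 0.5247 -0.1246  0.1109]
 [ 0.4879  0.3875  0.1132]]
[ 0.6096  0.139   0.0702 -0.0036] [-0.8843  0.3171  0.544  -0.5581  1.0198  1.2499 -1.7679  1.3982 -0.6189
  2.6573 -2.5032  1.5531  0.3005 -1.6649  0.2196 -0.868 ]
bar [[ 0.666  -0.0411  0.1024]
 [ 0.5769 -0.0457  0.1014]]
tray [[ 0.5878 -0.1855  0.0111]
 [ 0.5744 -0.4256  0.0146]
 [ 0.3962 -0.4185  0.0111]
 [ 0.4113 -0.1751  0.0049]]
[ 0.4926 -0.3016 -0.0575 -0.012 ] [-0.8874 -0.0847 -0.1678  0.3971 -0.9095  0.5684 -0.2302  0.4668 -1.1226
  0.306  -1.5262  0.38   -0.8078 -0.0514 -0.1029 -0.9993]
[ 0.5583 -0.2306  0.0266] [ 0.4313 -0.2267  0.0266] 0.1271049796663491 tray xy -0.001976740371930559 0.07298330676796745 -1.7745714579256893 scene crop [[170.4955 174.0618]] [[237.8224 101.5496]]
[ 0.5557 -0.2803  0.0266] [ 0.4322 -0.2755  0.0266] 0.12362724708701256 tray xy 1.4489235930837709e-06 0.02377478933313247 -2.237126931636931 scene crop [[134.0388 155.4258]] [[201.1084  86.6881]]
[ 0.5577 -0.3288  0.0266] [ 0.4296 -0.322   0.0266] 0.12833450701208732 tray xy 0.002453871902006518 -0.023662954110087557 -3.027469464047074 scene crop [[ 96.772  140.3124]] [[168.471   70.9339]]
[ 0.5551 -0.3773  0.0266] [ 0.427  -0.3685  0.0266] 0.12838534204699215 tray xy 0.0025651219181486015 -0.07119914967652603 -3.9121753825063115 scene crop [[ 62.8027 122.8101]] [[136.5269  55.5144]]
```

Geometry checks out: the bar is at z≈0.102 and the shafts sit in tray grooves ±24 and ±72. I'll move above the folded bar.

```bash
python3 -m inch '{"translation":[[-0.03,-0.016,0],[-0.07,-0.038,0],[-0.11,-0.06,0],[-0.15,-0.083,0],[-0.19,-0.105,0],[-0.23,-0.127,0],[-0.27,-0.149,0],[-0.31,-0.171,0],[-0.35,-0.193,0],[-0.39,-0.215,0.01],[-0.43,-0.237,0.02],[-0.47,-0.259,0.03],[-0.51,-0.281,0.04],[-0.55,-0.303,0.04],[-0.579,-0.319,0.04],[-0.579,-0.319,0.04],[-0.579,-0.319,0.04],[-0.579,-0.319,0.04],[-0.579,-0.319,0.04],[-0.579,-0.319,0.04]],"turn":[[0,0,-2],[0,0,-4],[0,0,-6],[0,0,-8],[0,0,-10],[0,0,-12],[0,0,-14],[0,0,-16],[0,0,-18],[0,0,-20],[0,0,-22],[0,0,-24],[0,0,-26],[0,0,-28],[0,0,-29.6],[0,0,-29.6],[0,0,-29.6],[0,0,-29.6],[0,0,-29.6],[0,0,-29.6]]}' 0.04
cat >> h.py <<'E'
np.set_printoptions(precision=4,suppress=True)
def to(p,yaw):
    "tool-frame shift and z-turn to TCP p with tool y at world angle yaw (deg)"
    s=sensors.state();R=s["orientation"];d=R.T@(np.array(p)-s["ee_pos"])
    a=np.degrees(np.arctan2(R[1,1],R[0,1]));print(round(s["clock"],1),"pose",s["ee_pos"],"yaw",round(a,2),"shift",d,"turn z",round(-((yaw-a+180)%360-180),2),"F",s["wrist_force"],"w",round(s["grip_width"]*85.4,1))
def snap(name,cam="top",box=None,f=1):
    im=cams.camera(cam)[:,:,::-1].copy()
    if box:im=im[box[1]:box[3],box[0]:box[2]]
    cv2.imwrite(f"pics/{name}.png",cv2.resize(im,None,fx=f,fy=f,interpolation=cv2.INTER_CUBIC))
E
python3 - <<'E'
from h import *
to([.6215,-.042,.094],94)
print("cap",ray("top",[100+625/2.75,145+35/2.75],.17))
E
```

```text
clock: 2.1
ee_pos: [0.6217, -0.04, 0.1915]
orientation: [[-0.997, -0.072, 0.0], [-0.072, 0.997, 0.001], [-0.0, 0.001, -1.0]]
wrist_force: [-0.1, 0.1, -0.4]
grip_width: 0.47
gripper_force: 0.0
2.1 pose [ 0.6217 -0.04    0.1915] yaw 94.14 shift [ 0.0004 -0.002   0.0975] turn z 0.14 F [-0.1202  0.1027 -0.3961] w 40.1
cap [ 0.7041 -0.2433  0.17  ]
```

```bash
python3 -m inch '{"translation":[[0,-0.002,0.02],[0,-0.002,0.04],[0,-0.002,0.06],[0,-0.002,0.075],[0,-0.002,0.085],[0,-0.002,0.092],[0,-0.002,0.097],[0,-0.002,0.097],[0,-0.002,0.097]],"turn":[[0,0,0],[0,0,0],[0,0,0],[0,0,0],[0,0,0],[0,0,0],[0,0,0],[0,0,0],[0,0,0]]}' && python3 -m inch '{"translation":[[0,0,0],[0,0,0],[0,0,0],[0,0,0],[0,0,0],[0,0,0],[0,0,0],[0,0,0],[0,0,0],[0,0,0]],"turn":[[0,0,0],[0,0,0],[0,0,0],[0,0,0],[0,0,0],[0,0,0],[0,0,0],[0,0,0],[0,0,0],[0,0,0]]}' 0
```

```text
clock: 3.0
ee_pos: [0.6226, -0.0438, 0.0949]
orientation: [[-0.998, -0.07, 0.001], [-0.07, 0.998, -0.0], [-0.001, -0.0, -1.0]]
wrist_force: [0.2, 0.7, -0.9]
grip_width: 0.471
gripper_force: 0.0
clock: 4.0
ee_pos: [0.6225, -0.0438, 0.095]
orientation: [[-0.998, -0.07, 0.001], [-0.07, 0.998, 0.0], [-0.001, -0.0, -1.0]]
wrist_force: [-0.6, 0.3, 5.6]
grip_width: 0.082
gripper_force: 59.1
```

```bash
python3 -m inch '{"translation":[[0,0.0002,-0.005],[0,0.001,-0.010],[0,0.002,-0.0145],[0,0.0033,-0.0188],[0,0.0055,-0.024],[0,0.0074,-0.0275],[0,0.0105,-0.0323],[0,0.0129,-0.0354],[0,0.0161,-0.0389],[0,0.0196,-0.0421],[0,0.0235,-0.0451],[0,0.0275,-0.0476],[0,0.0334,-0.0506],[0,0.0388,-0.0526],[0,0.0454,-0.0542],[0,0.0502,-0.0548],[0,0.055,-0.055],[0,0.055,-0.055],[0,0.055,-0.055]],"turn":[[0,0,0],[0,0,0],[0,0,0],[0,0,0],[0,0,0],[0,0,0],[0,0,0],[0,0,0],[0,0,0],[0,0,0],[0,0,0],[0,0,0],[0,0,0],[0,0,0],[0,0,0],[0,0,0],[0,0,0],[0,0,0],[0,0,0]]}'; python3 - <<'E'
from h import *
snap("up1","scene",(200,130,400,280),4)
E
```

```text
clock: 5.9
ee_pos: [0.6192, 0.0056, 0.1551]
orientation: [[-0.998, -0.067, 0.005], [-0.067, 0.998, -0.007], [-0.004, -0.007, -1.0]]
wrist_force: [-6.8, -9.4, 13.5]
grip_width: 0.081
gripper_force: 59.0
```

View pics/up1.png

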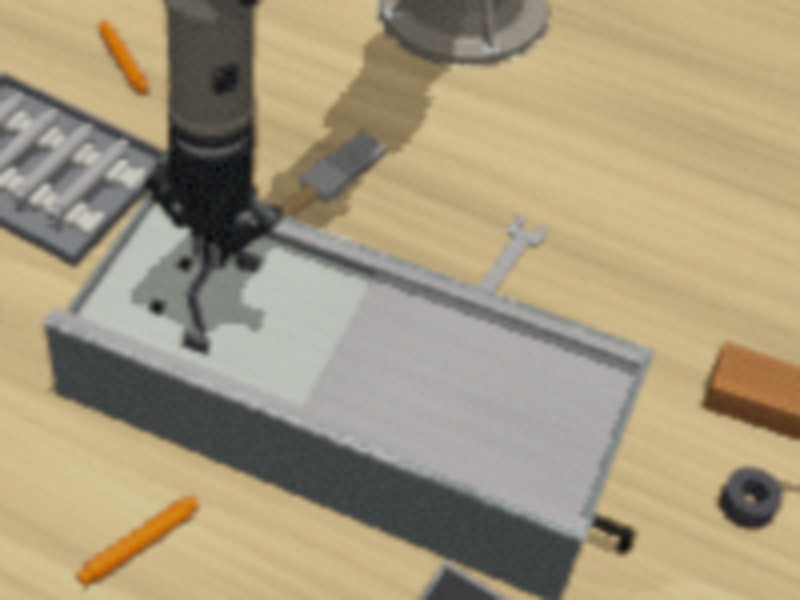

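The handle is raised, with its far foot at (195,345) and its leg top at (192,290). I'll check its angle numerically.

```bash
python3 - <<'E'
from h import *
c=lambda a:np.array(a)/4+[200-.4,130-.4]
F=ray("scene",c((197,343)),.10);print("foot",F)
wy=np.array([-.07,.9975,0])
for a in(0,60,75,90):
    a=np.radians(a);X=F+.055*(-np.cos(a)*wy+np.array([0,0,np.sin(a)]));print(np.degrees(a),(proj("scene",X)-[199.6,129.6])*4)
to([.6182,.0163,.150],94)
E
```

```text
foot [0.6719 0.0198 0.1   ]
0.0 [[144.9484 322.485 ]]
59.99999999999999 [[169.0011 301.3798]]
75.0 [[181.7607 302.67  ]]
90.0 [[195.7262 306.8113]]
6.0 pose [0.6192 0.0055 0.1551] yaw 93.82 shift [0.0003 0.0109 0.0051] turn z -0.18 F [-7.5762 -8.6278 13.7816] w 7.3
```

Past the spring's over-centre point, so I'll open the fingers and let it snap upright. Then I'll regrasp deeper.

```bash
python3 -m inch '{"translation":[[0,0.003,0.002],[0,0.006,0.004],[0,0.008,0.005],[0,0.008,0.005],[0,0.008,0.005],[0,0.008,0.005]],"turn":[[0,0,0],[0,0,0],[0,0,0],[0,0,0],[0,0,0],[0,0,0]]}' 0.05; python3 - <<'E'
from h import *
to([.6182,.0163,.140],94)
snap("up2","scene",(215,165,295,225),10)
E
```

```text
clock: 6.55
ee_pos: [0.6177, 0.0192, 0.144]
orientation: [[-0.998, -0.07, -0.0], [-0.07, 0.998, 0.0], [0.0, 0.0, -1.0]]
wrist_force: [0.5, 0.1, -0.3]
grip_width: 0.588
gripper_force: 0.0
6.5 pose [0.6177 0.0192 0.144 ] yaw 94.02 shift [-0.0003 -0.003   0.004 ] turn z 0.02 F [ 0.5423  0.1338 -0.2595] w 50.2
```

View pics/up2.png

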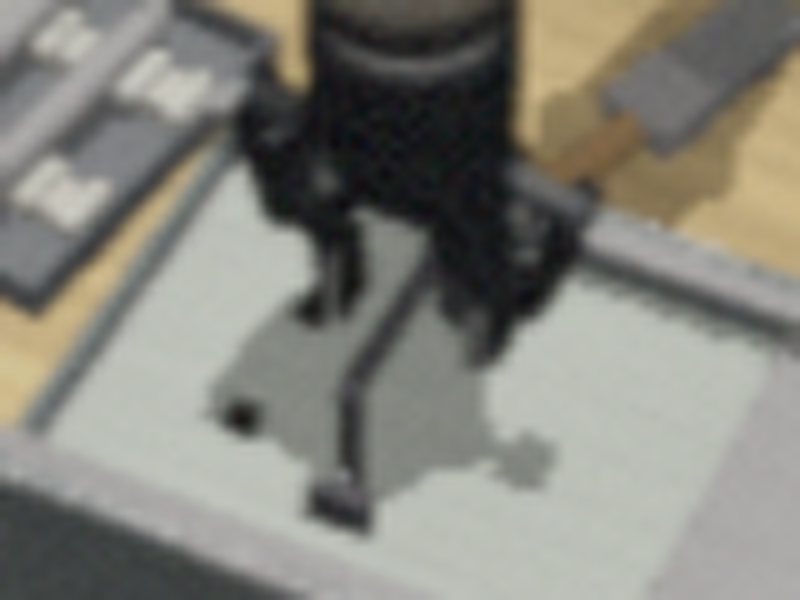

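The handle is upright with the bar between the fingers. Next: grip it and lift.

```bash
python3 -m inch '{"translation":[[0,-0.002,0.003],[0,-0.003,0.005],[0,-0.003,0.005]],"turn":[[0,0,0],[0,0,0],[0,0,0]]}' && python3 -m inch '{"translation":[[0,0,0],[0,0,0],[0,0,0],[0,0,0],[0,0,0],[0,0,0],[0,0,0],[0,0,0],[0,0,0]],"turn":[[0,0,0],[0,0,0],[0,0,0],[0,0,0],[0,0,0],[0,0,0],[0,0,0],[0,0,0],[0,0,0]]}' 0 && python3 -m inch '{"translation":[[0,0,-0.003],[0,0,-0.006],[0,0,-0.009],[0,0,-0.012],[0,0,-0.015],[0,0,-0.018],[0,0,-0.02],[0,0,-0.02],[0,0,-0.02]],"turn":[[0,0,0],[0,0,0],[0,0,0],[0,0,0],[0,0,0],[0,0,0],[0,0,0],[0,0,0],[0,0,0]]}'
```

```text
clock: 6.9
ee_pos: [0.6176, 0.0155, 0.1387]
orientation: [[-0.998, -0.069, -0.001], [-0.069, 0.998, -0.0], [0.001, -0.0, -1.0]]
wrist_force: [-0.1, -0.2, 0.3]
grip_width: 0.582
gripper_force: 0.0
clock: 7.8
ee_pos: [0.6182, 0.0141, 0.1396]
orientation: [[-0.998, -0.068, 0.001], [-0.068, 0.998, -0.002], [-0.001, -0.002, -1.0]]
wrist_force: [0.4, -4.6, 1.0]
grip_width: 0.091
gripper_force: 58.5
clock: 8.7
ee_pos: [0.618, 0.0169, 0.1595]
orientation: [[-0.998, -0.071, 0.0], [-0.071, 0.998, 0.001], [-0.0, 0.001, -1.0]]
wrist_force: [-0.1, 0.5, -7.5]
grip_width: 0.094
gripper_force: 58.5
```

```bash
python3 -m inch '{"translation":[[0,0.004,0],[0,0.012,0],[0,0.024,0],[0,0.04,0],[0,0.056,0],[0,0.072,0],[0,0.088,0],[0,0.104,0],[0,0.12,0],[0,0.136,0],[0,0.152,0],[0,0.168,0],[0,0.184,0],[0,0.2,0],[0,0.216,0],[0,0.228,0],[0,0.238,0],[0,0.244,0],[0,0.246,0],[0,0.246,0]],"turn":[[0,0,0],[0,0,0],[0,0,0],[0,0,0],[0,0,0],[0,0,0],[0,0,0],[0,0,0],[0,0,0],[0,0,0],[0,0,0],[0,0,0],[0,0,0],[0,0,0],[0,0,0],[0,0,0],[0,0,0],[0,0,0],[0,0,0],[0,0,0]]}' && python3 -m inch '{"translation":[[0,0,0.003],[0,0,0.006],[0,0,0.008],[0,0,0.009],[0,0,0.009],[0,0,0.009]],"turn":[[0,0,0],[0,0,0],[0,0,0],[0,0,0],[0,0,0],[0,0,0]]}'
```

```text
clock: 10.7
ee_pos: [0.6009, 0.261, 0.1593]
orientation: [[-0.998, -0.069, 0.0], [-0.069, 0.998, -0.001], [-0.0, -0.001, -1.0]]
wrist_force: [-0.8, 0.2, -7.6]
grip_width: 0.092
gripper_force: 58.5
clock: 11.3
ee_pos: [0.6008, 0.2604, 0.1516]
orientation: [[-0.998, -0.069, 0.0], [-0.069, 0.998, -0.001], [-0.0, -0.001, -1.0]]
wrist_force: [-4.1, -3.1, 2.2]
grip_width: 0.094
gripper_force: 59.5
```

```bash
python3 -m inch '{"translation":[[0,0,0],[0,0,0],[0,0,0],[0,0,0],[0,0,-0.02],[0,0,-0.05],[0,0,-0.08],[0,0,-0.1],[0,0,-0.1]],"turn":[[0,0,0],[0,0,0],[0,0,0],[0,0,0],[0,0,0],[0,0,0],[0,0,0],[0,0,0],[0,0,0]]}' 0.05; python3 - <<'E'
from h import *
snap("open1","top",(100,145,390,280),2.75)
# shaft targets: tray frame grooves
c,s=np.cos(-.0575),np.sin(-.0575)
for y in(.072,.024,-.024,-.072): print(y,np.array([.4926,-.3016])+[-s*y,c*y])
c,s=np.cos(.0702),np.sin(.0702)
for y in(.072,.024,-.024,-.072): print("rack",y,np.array([.6096,.139])+[-s*(y-.123),c*(y-.123)])
to([.4967,-.2297,.15],86.7)
E
```

```text
clock: 12.2
ee_pos: [0.603, 0.2624, 0.2547]
orientation: [[-0.998, -0.07, 0.008], [-0.07, 0.998, 0.004], [-0.008, 0.003, -1.0]]
wrist_force: [-0.0, -0.1, 0.0]
grip_width: 0.585
gripper_force: 0.0
0.072 [ 0.4967 -0.2297]
0.024 [ 0.494  -0.2776]
-0.024 [ 0.4912 -0.3256]
-0.072 [ 0.4885 -0.3735]
rack 0.072 [0.6132 0.0881]
rack 0.024 [0.6165 0.0402]
rack -0.024 [ 0.6199 -0.0076]
rack -0.072 [ 0.6233 -0.0555]
12.2 pose [0.6019 0.262  0.2522] yaw 94.02 shift [ 0.1398 -0.4832  0.1008] turn z 7.32 F [-0.7419  0.0947 -0.4287] w 49.8
```

View pics/open1.png

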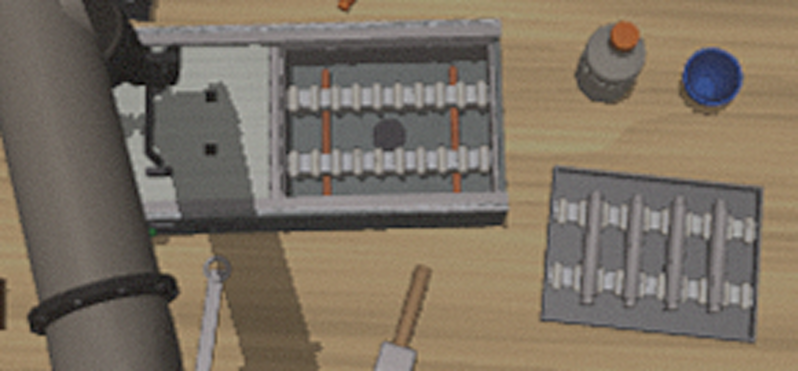

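The cover is open and the chamber clear. There are two thin orange rods at cols 326 and 455, so I'll zoom in to see whether they occupy grooves.

```bash
python3 - <<'E'
from h import *
snap("z1","top",(198,155,288,225),6)
snap("z2","scene",(200,160,300,240),6)
a=cv2.imread("pics/z1.png");b=cv2.imread("pics/z2.png");b=cv2.resize(b,None,fx=.45,fy=.45)
c=np.zeros((420,800,3),np.uint8);c[:,:540]=a[:420];c[:b.shape[0],540:540+min(260,b.shape[1])]=b[:,:260];cv2.imwrite("pics/z.png",c)
E
```

```text
(no output)
```

View pics/z.png

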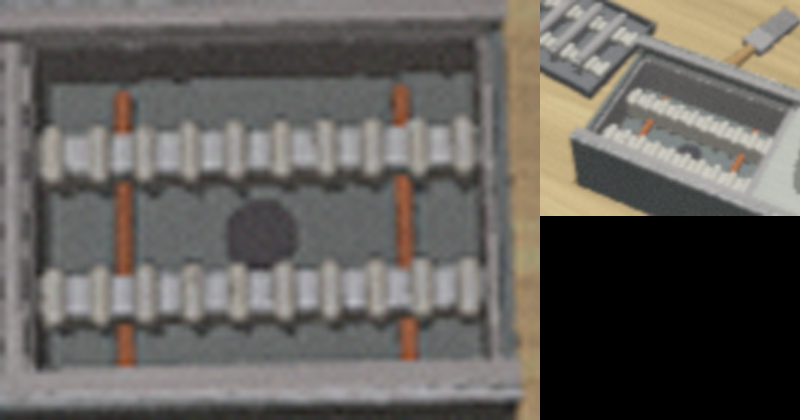

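The orange rods are pipes under the rails, so all nine grooves are free. Groove centres are at z1 cols 122 (+72), 260 (0) and 399 (−72). I'll compare those with the predicted positions, then go to the first shaft.

```bash
python3 - <<'E'
from h import *
for y,col in((.072,122.5),(0,260.5),(-.072,400)):
    X=ray("top",np.array([col,221])/6+[198-.42,155-.42],.0575)
    d=X[:2]-[.6096,.139];c,s=np.cos(.0702),np.sin(.0702)
    print(y,X,"rack xy",c*d[0]+s*d[1],-s*d[0]+c*d[1]+.123)
E
python3 -m inch '{"translation":[[0.01,-0.034,0],[0.02,-0.068,0],[0.03,-0.102,0],[0.04,-0.136,0],[0.05,-0.17,0],[0.06,-0.205,0],[0.07,-0.24,0],[0.08,-0.275,0],[0.09,-0.31,0],[0.1,-0.345,0],[0.11,-0.38,0.02],[0.12,-0.415,0.04],[0.13,-0.45,0.06],[0.14,-0.483,0.08],[0.14,-0.483,0.1],[0.14,-0.483,0.1],[0.14,-0.483,0.1],[0.14,-0.483,0.1]],"turn":[[0,0,0],[0,0,1],[0,0,2],[0,0,3],[0,0,4],[0,0,5],[0,0,6],[0,0,7.3],[0,0,7.3],[0,0,7.3],[0,0,7.3],[0,0,7.3],[0,0,7.3],[0,0,7.3],[0,0,7.3],[0,0,7.3],[0,0,7.3],[0,0,7.3]]}' 0.036
python3 - <<'E'
from h import *
to([.4958,-.2292,.009],86.7)
E
```

```text
0.072 [0.6146 0.0812 0.0575] rack xy 0.0009593806215055165 0.06499784596624761
0 [0.6177 0.009  0.0575] rack xy -0.001071684996321624 -0.007207945962276585
-0.072 [ 0.6207 -0.0639  0.0575] rack xy -0.0031253911561872384 -0.08021862486896283
clock: 14.15
ee_pos: [0.4959, -0.2289, 0.1509]
orientation: [[-0.998, 0.055, 0.001], [0.055, 0.998, 0.0], [-0.001, 0.0, -1.0]]
wrist_force: [0.4, 0.3, 0.2]
grip_width: 0.422
gripper_force: 0.0
14.2 pose [ 0.4959 -0.2289  0.1509] yaw 86.85 shift [ 0.0002 -0.0003  0.1419] turn z 0.15 F [0.4082 0.2607 0.2414] w 36.1
```

The direct top-view rack reading (middle at y≈0.009) agrees with where the bar was actually gripped, so the washer fit was about 7 mm off in y. I'll pick shaft 1 and refit from the top view only.

```bash
python3 -m inch '{"translation":[[0,0,0.03],[0,0,0.06],[0,0,0.09],[0,0,0.11],[0,0,0.125],[0,0,0.135],[0,0,0.141],[0,0,0.141]],"turn":[[0,0,0],[0,0,0],[0,0,0],[0,0,0],[0,0,0],[0,0,0],[0,0,0],[0,0,0]]}' && python3 -m inch '{"translation":[[0,0,0],[0,0,0],[0,0,0],[0,0,0],[0,0,0],[0,0,0]],"turn":[[0,0,0],[0,0,0],[0,0,0],[0,0,0],[0,0,0],[0,0,0]]}' 0 && python3 -m inch '{"translation":[[0,0,-0.01],[0,0,-0.03],[0,0,-0.06],[0,0,-0.09],[0,0,-0.12],[0,0,-0.15],[0,0,-0.18],[0,0,-0.18]],"turn":[[0,0,0],[0,0,0],[0,0,0],[0,0,0],[0,0,0],[0,0,0],[0,0,0],[0,0,0]]}'
python3 - <<'E'
from h import *
t=lambda a:np.array(a)/2.75+[100-.3,145-.3]
z=lambda a:np.array(a)/6+[198-.42,155-.42]
for p,q in(((38,30),(499,20)),((34,219),(506,206))):
    A,B=ray("top",t(p),.119),ray("top",t(q),.119);print(A,B,np.degrees(np.arctan2(-(A-B)[0],(A-B)[1])),np.linalg.norm(A-B))
# rail centre lines: rows of the two rails at groove +-72
L=[ray("top",z(p),.0575) for p in((122,152),(398,146),(122,296),(406,288))]
print(np.array(L),[np.degrees(np.arctan2(-(a-b)[0],(a-b)[1])) for a,b in((L[0],L[1]),(L[2],L[3]))])
to([.618,.0095,.2],94)
E
```

```text
clock: 14.95
ee_pos: [0.4952, -0.2297, 0.0093]
orientation: [[-0.998, 0.057, 0.0], [0.057, 0.998, 0.0], [-0.0, 0.0, -1.0]]
wrist_force: [-0.1, -0.1, 1.0]
grip_width: 0.424
gripper_force: 0.0
clock: 15.55
ee_pos: [0.4958, -0.2275, 0.0103]
orientation: [[-0.998, 0.056, 0.001], [0.056, 0.998, 0.004], [-0.001, 0.004, -1.0]]
wrist_force: [-0.6, 5.2, 4.2]
grip_width: 0.209
gripper_force: 58.5
clock: 16.35
ee_pos: [0.4975, -0.2333, 0.1948]
orientation: [[-0.998, 0.059, 0.011], [0.059, 0.998, -0.006], [-0.011, -0.005, -1.0]]
wrist_force: [1.0, -0.6, -1.5]
grip_width: 0.212
gripper_force: 58.7
[0.6992 0.4012 0.119 ] [ 0.7325 -0.11    0.119 ] 3.7221471403436794 0.5122495944357855
[0.4876 0.3839 0.119 ] [ 0.5231 -0.1236  0.119 ] 3.998711096691754 0.5086901764359946
[[ 0.6518  0.0836  0.0575]
 [ 0.6612 -0.0614  0.0575]
 [ 0.5746  0.0792  0.0575]
 [ 0.5851 -0.0684  0.0575]] [np.float64(3.699933908305576), np.float64(4.053802243675505)]
16.4 pose [ 0.4975 -0.2333  0.1948] yaw 86.62 shift [-0.106   0.2495 -0.0053] turn z -7.38 F [ 0.9968 -0.6355 -1.472 ] w 18.1
```

Held (18 mm reading, the same −2 mm bias as on the bar). I'll carry it over groove −72.

```bash
python3 -m inch '{"translation":[[0,0.01,0],[0,0.03,0],[0,0.055,0],[-0.01,0.08,0],[-0.025,0.105,0],[-0.045,0.13,0],[-0.065,0.15,0],[-0.085,0.165,0],[-0.1,0.175,0],[-0.11,0.179,0],[-0.115,0.179,0],[-0.115,0.179,0],[-0.115,0.179,0],[-0.115,0.179,0]],"turn":[[0,0,0],[0,0,-1],[0,0,-2],[0,0,-3],[0,0,-4],[0,0,-5],[0,0,-6],[0,0,-7],[0,0,-7.3],[0,0,-7.3],[0,0,-7.3],[0,0,-7.3],[0,0,-7.3],[0,0,-7.3]]}'
python3 - <<'E'
from h import *
to([.6232,-.0613,.052],94)
print(sensors.state()["orientation"])
E
```

```text
clock: 17.75
ee_pos: [0.6191, -0.0588, 0.1891]
orientation: [[-0.998, -0.068, -0.001], [-0.068, 0.998, -0.0], [0.001, -0.0, -1.0]]
wrist_force: [-0.9, 0.6, -2.3]
grip_width: 0.213
gripper_force: 58.7
17.8 pose [ 0.6191 -0.0588  0.1891] yaw 93.93 shift [-0.0041 -0.0028  0.1371] turn z -0.07 F [-0.881   0.5677 -2.2864] w 18.2
[[-0.9977 -0.0685 -0.001 ]
 [-0.0685  0.9977 -0.0001]
 [ 0.001  -0.0001 -1.    ]]
```

```bash
python3 -m inch '{"translation":[[-0.004,-0.003,0.02],[-0.004,-0.003,0.05],[-0.004,-0.003,0.08],[-0.004,-0.003,0.1],[-0.004,-0.003,0.112],[-0.004,-0.003,0.12],[-0.004,-0.003,0.124],[-0.004,-0.003,0.124]],"turn":[[0,0,0],[0,0,0],[0,0,0],[0,0,0],[0,0,0],[0,0,0],[0,0,0],[0,0,0]]}' && python3 -m inch '{"translation":[[0,0,0.003],[0,0,0.006],[0,0,0.009],[0,0,0.012],[0,0,0.014],[0,0,0.014]],"turn":[[0,0,0],[0,0,0],[0,0,0],[0,0,0],[0,0,0],[0,0,0]]}'
```

```text
clock: 18.55
ee_pos: [0.6245, -0.0609, 0.0658]
orientation: [[-0.998, -0.07, 0.001], [-0.07, 0.998, -0.0], [-0.001, -0.0, -1.0]]
wrist_force: [0.6, -0.1, -1.2]
grip_width: 0.212
gripper_force: 58.7
clock: 19.15
ee_pos: [0.6239, -0.0608, 0.0509]
orientation: [[-0.998, -0.07, -0.0], [-0.07, 0.998, -0.0], [0.0, 0.0, -1.0]]
wrist_force: [-0.5, 0.7, -2.4]
grip_width: 0.211
gripper_force: 58.7
```

```bash
python3 -m inch '{"translation":[[0,0,0.001],[0,0,0.002],[0,0,0.002],[0,0,0.002]],"turn":[[0,0,0],[0,0,0],[0,0,0],[0,0,0]]}' && python3 -m inch '{"translation":[[0,0,0],[0,0,0],[0,0,0],[0,0,0],[0,0,0],[0,0,-0.02],[0,0,-0.05],[0,0,-0.08],[0,0,-0.11],[0,0,-0.13],[0,0,-0.13]],"turn":[[0,0,0],[0,0,0],[0,0,0],[0,0,0],[0,0,0],[0,0,0],[0,0,0],[0,0,0],[0,0,0],[0,0,0],[0,0,0]]}' 0.036
python3 - <<'E'
from h import *
to([.494,-.2765,.15],86.7)
E
```

```text
clock: 19.55
ee_pos: [0.6243, -0.0608, 0.0504]
orientation: [[-0.998, -0.07, 0.001], [-0.07, 0.998, 0.0], [-0.001, 0.0, -1.0]]
wrist_force: [-3.4, 0.4, 6.5]
grip_width: 0.212
gripper_force: 59.4
clock: 20.65
ee_pos: [0.6266, -0.0613, 0.1833]
orientation: [[-0.998, -0.07, 0.008], [-0.07, 0.998, -0.001], [-0.008, -0.001, -1.0]]
wrist_force: [-0.0, -0.5, 0.5]
grip_width: 0.421
gripper_force: 0.0
20.6 pose [ 0.6266 -0.0613  0.1833] yaw 94.0 shift [ 0.1476 -0.2053  0.0324] turn z 7.3 F [-0.0227 -0.5393  0.5374] w 35.9
```

Contact at exactly the expected height with no side force, so the first shaft is seated. Next is shaft 2.

```bash
python3 -m inch '{"translation":[[0.015,-0.005,0],[0.04,-0.015,0],[0.065,-0.035,0],[0.09,-0.06,0],[0.11,-0.09,0],[0.125,-0.12,0],[0.14,-0.15,0],[0.146,-0.175,0.01],[0.146,-0.195,0.025],[0.146,-0.205,0.033],[0.146,-0.205,0.033],[0.146,-0.205,0.033],[0.146,-0.205,0.033]],"turn":[[0,0,1],[0,0,2],[0,0,3],[0,0,4],[0,0,5],[0,0,6],[0,0,7],[0,0,7.3],[0,0,7.3],[0,0,7.3],[0,0,7.3],[0,0,7.3],[0,0,7.3]]}'
python3 - <<'E'
from h import *
snap("p2","top",(198,155,388,280),4.2)
to([.494,-.2765,.0095],86.7)
E
```

```text
clock: 21.95
ee_pos: [0.4938, -0.2738, 0.1466]
orientation: [[-0.998, 0.055, 0.001], [0.055, 0.998, 0.001], [-0.001, 0.001, -1.0]]
wrist_force: [-0.8, -0.2, 0.1]
grip_width: 0.423
gripper_force: 0.0
22.0 pose [ 0.4938 -0.274   0.1468] yaw 86.85 shift [-0.0002 -0.0026  0.1373] turn z 0.15 F [-0.6496  0.5587 -0.0287] w 36.4
```

View pics/p2.png

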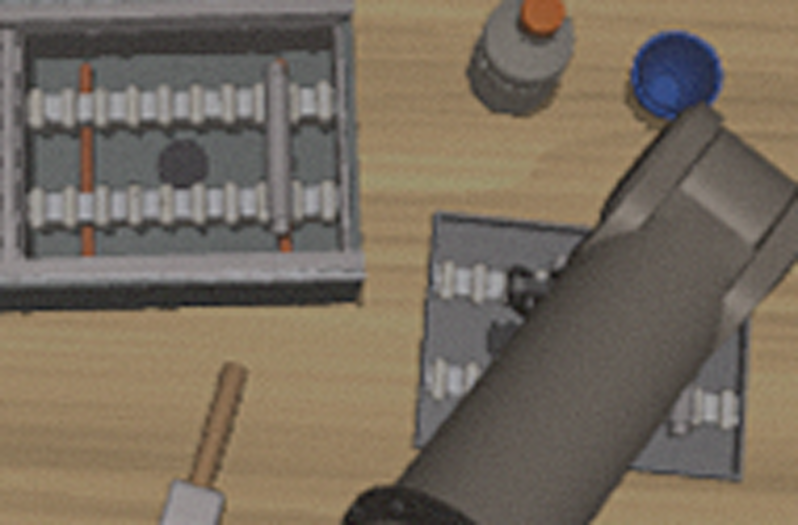

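Shaft 1 lies across both rails at col 278, in groove −72. I'll grasp shaft 2 and lift it.

```bash
python3 -m inch '{"translation":[[0,-0.0025,0.03],[0,-0.0025,0.06],[0,-0.0025,0.09],[0,-0.0025,0.11],[0,-0.0025,0.125],[0,-0.0025,0.133],[0,-0.0025,0.137],[0,-0.0025,0.137]],"turn":[[0,0,0],[0,0,0],[0,0,0],[0,0,0],[0,0,0],[0,0,0],[0,0,0],[0,0,0]]}' && python3 -m inch '{"translation":[[0,0,0],[0,0,0],[0,0,0],[0,0,0],[0,0,0],[0,0,0]],"turn":[[0,0,0],[0,0,0],[0,0,0],[0,0,0],[0,0,0],[0,0,0]]}' 0 && python3 -m inch '{"translation":[[0,0,-0.01],[0,0,-0.03],[0,0,-0.06],[0,0,-0.09],[0,0,-0.12],[0,0,-0.15],[0,0,-0.18],[0,0,-0.18],[0,0,-0.18]],"turn":[[0,0,0],[0,0,0],[0,0,0],[0,0,0],[0,0,0],[0,0,0],[0,0,0],[0,0,0],[0,0,0]]}'
python3 - <<'E'
from h import *
to([.6199,-.0134,.1],94)
E
```

```text
clock: 22.8
ee_pos: [0.4931, -0.278, 0.0096]
orientation: [[-0.998, 0.057, 0.001], [0.057, 0.998, -0.0], [-0.001, -0.0, -1.0]]
wrist_force: [-1.2, 0.3, -0.2]
grip_width: 0.422
gripper_force: 0.0
clock: 23.4
ee_pos: [0.4937, -0.2755, 0.0105]
orientation: [[-0.998, 0.056, 0.001], [0.056, 0.998, 0.004], [-0.001, 0.004, -1.0]]
wrist_force: [0.1, 5.7, 5.1]
grip_width: 0.216
gripper_force: 58.4
clock: 24.3
ee_pos: [0.4924, -0.2789, 0.1898]
orientation: [[-0.998, 0.059, 0.001], [0.059, 0.998, -0.001], [-0.001, -0.001, -1.0]]
wrist_force: [-0.3, 0.4, -4.2]
grip_width: 0.208
gripper_force: 58.7
24.3 pose [ 0.4924 -0.2789  0.1898] yaw 86.64 shift [-0.1116  0.2726  0.0896] turn z -7.36 F [-0.2769  0.3958 -4.2149] w 17.8
```

```bash
python3 -m inch '{"translation":[[0,0.01,0],[0,0.03,0],[0,0.06,0],[-0.005,0.09,0],[-0.015,0.12,0],[-0.03,0.15,0],[-0.05,0.18,0],[-0.07,0.21,0],[-0.09,0.235,0],[-0.103,0.255,0],[-0.112,0.267,0],[-0.112,0.2725,0],[-0.112,0.2725,0],[-0.112,0.2725,0],[-0.112,0.2725,0],[-0.112,0.2725,0]],"turn":[[0,0,0],[0,0,-1],[0,0,-2],[0,0,-3],[0,0,-4],[0,0,-5],[0,0,-6],[0,0,-7],[0,0,-7.4],[0,0,-7.4],[0,0,-7.4],[0,0,-7.4],[0,0,-7.4],[0,0,-7.4],[0,0,-7.4],[0,0,-7.4]]}'
python3 - <<'E'
from h import *
to([.6199,-.0134,.049],94)
E
```

```text
clock: 25.9
ee_pos: [0.6198, -0.0138, 0.1897]
orientation: [[-0.998, -0.069, 0.0], [-0.069, 0.998, -0.0], [-0.0, -0.0, -1.0]]
wrist_force: [0.5, -0.1, -2.3]
grip_width: 0.212
gripper_force: 58.8
25.9 pose [ 0.6198 -0.0138  0.1897] yaw 93.98 shift [-0.0001  0.0005  0.1407] turn z -0.02 F [ 0.4537 -0.0819 -2.3466] w 18.1
```

```bash
python3 -m inch '{"translation":[[0,0,0.02],[0,0,0.05],[0,0,0.08],[0,0,0.1],[0,0,0.112],[0,0,0.12],[0,0,0.126],[0,0,0.13],[0,0,0.134],[0,0,0.138],[0,0,0.141],[0,0,0.141],[0,0,0.141]],"turn":[[0,0,0],[0,0,0],[0,0,0],[0,0,0],[0,0,0],[0,0,0],[0,0,0],[0,0,0],[0,0,0],[0,0,0],[0,0,0],[0,0,0],[0,0,0]]}' && python3 -m inch '{"translation":[[0,0,0],[0,0,0],[0,0,0],[0,0,0],[0,0,0],[0,0,-0.02],[0,0,-0.05],[0,0,-0.08],[0,0,-0.11],[0,0,-0.13],[0,0,-0.13],[0,0,-0.13]],"turn":[[0,0,0],[0,0,0],[0,0,0],[0,0,0],[0,0,0],[0,0,0],[0,0,0],[0,0,0],[0,0,0],[0,0,0],[0,0,0],[0,0,0]]}' 0.036
python3 - <<'E'
from h import *
to([.492,-.324,.14],86.7)
E
```

```text
clock: 27.2
ee_pos: [0.6209, -0.0129, 0.0505]
orientation: [[-0.997, -0.071, 0.002], [-0.071, 0.997, -0.0], [-0.002, -0.0, -1.0]]
wrist_force: [-2.8, -0.5, 6.2]
grip_width: 0.208
gripper_force: 59.6
clock: 28.4
ee_pos: [0.6201, -0.0123, 0.1781]
orientation: [[-0.997, -0.072, 0.0], [-0.072, 0.997, 0.0], [-0.0, 0.0, -1.0]]
wrist_force: [-1.1, -0.1, -0.2]
grip_width: 0.42
gripper_force: 0.0
28.4 pose [ 0.6201 -0.0123  0.1781] yaw 94.11 shift [ 0.1501 -0.3018  0.038 ] turn z 7.41 F [-1.0621 -0.062  -0.2094] w 35.8
```

Shaft 2 is seated. On to shaft 3.

```bash
python3 -m inch '{"translation":[[0.015,-0.008,0],[0.04,-0.025,0],[0.065,-0.05,0],[0.09,-0.08,0],[0.11,-0.11,0],[0.125,-0.145,0],[0.14,-0.18,0],[0.15,-0.215,0.01],[0.15,-0.25,0.02],[0.15,-0.28,0.03],[0.15,-0.297,0.038],[0.15,-0.302,0.038],[0.15,-0.302,0.038],[0.15,-0.302,0.038],[0.15,-0.302,0.038]],"turn":[[0,0,1],[0,0,2],[0,0,3],[0,0,4],[0,0,5],[0,0,6],[0,0,7],[0,0,7.4],[0,0,7.4],[0,0,7.4],[0,0,7.4],[0,0,7.4],[0,0,7.4],[0,0,7.4],[0,0,7.4]]}'
python3 - <<'E'
from h import *
to([.492,-.324,.0095],86.7)
snap("p3","scene",(170,140,350,260),4.4)
E
```

```text
clock: 29.9
ee_pos: [0.4929, -0.3225, 0.1405]
orientation: [[-0.998, 0.055, 0.001], [0.055, 0.998, 0.001], [-0.001, 0.001, -1.0]]
wrist_force: [-1.0, -0.9, 1.0]
grip_width: 0.418
gripper_force: 0.0
29.9 pose [ 0.4929 -0.3225  0.1405] yaw 86.85 shift [ 0.0009 -0.0017  0.131 ] turn z 0.15 F [-0.9632 -0.9488  1.0395] w 35.7
```

View pics/p3.png

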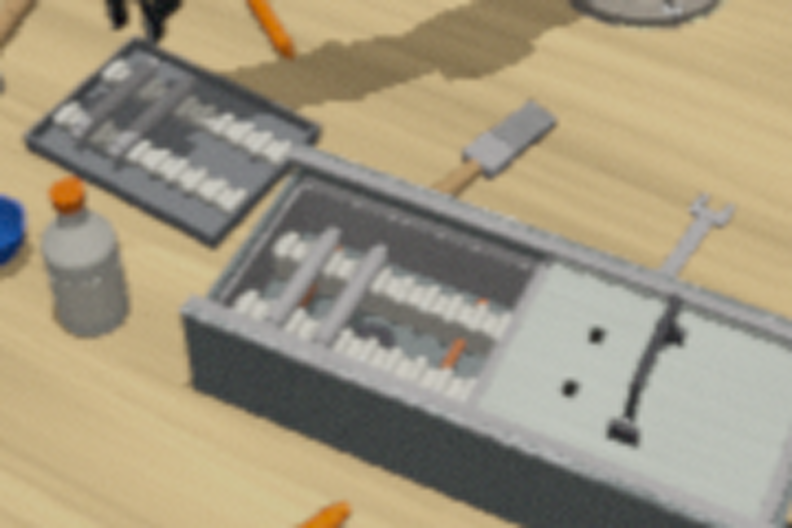

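Two shafts are in the rack (at 305,275 and 350,290) and two remain in the tray. The cover is open with its handle up at (650,360). Grasping shaft 3.

```bash
python3 -m inch '{"translation":[[0,-0.0015,0.03],[0,-0.0015,0.06],[0,-0.0015,0.09],[0,-0.0015,0.108],[0,-0.0015,0.12],[0,-0.0015,0.127],[0,-0.0015,0.131],[0,-0.0015,0.131]],"turn":[[0,0,0],[0,0,0],[0,0,0],[0,0,0],[0,0,0],[0,0,0],[0,0,0],[0,0,0]]}' && python3 -m inch '{"translation":[[0,0,0],[0,0,0],[0,0,0],[0,0,0],[0,0,0],[0,0,0]],"turn":[[0,0,0],[0,0,0],[0,0,0],[0,0,0],[0,0,0],[0,0,0]]}' 0 && python3 -m inch '{"translation":[[0,0,-0.01],[0,0,-0.03],[0,0,-0.06],[0,0,-0.09],[0,0,-0.12],[0,0,-0.15],[0,0,-0.18],[0,0,-0.18],[0,0,-0.18]],"turn":[[0,0,0],[0,0,0],[0,0,0],[0,0,0],[0,0,0],[0,0,0],[0,0,0],[0,0,0],[0,0,0]]}'
python3 - <<'E'
from h import *
to([.6165,.0345,.1],94)
E
```

```text
clock: 30.75
ee_pos: [0.4925, -0.3259, 0.0097]
orientation: [[-0.998, 0.057, 0.001], [0.057, 0.998, -0.0], [-0.001, -0.0, -1.0]]
wrist_force: [-0.4, 0.2, -0.7]
grip_width: 0.421
gripper_force: 0.0
clock: 31.35
ee_pos: [0.4929, -0.3236, 0.0104]
orientation: [[-0.998, 0.057, 0.001], [0.057, 0.998, 0.004], [-0.001, 0.004, -1.0]]
wrist_force: [-2.0, 4.1, 5.6]
grip_width: 0.215
gripper_force: 58.4
clock: 32.25
ee_pos: [0.4917, -0.3265, 0.1894]
orientation: [[-0.998, 0.058, 0.0], [0.058, 0.998, -0.001], [-0.001, -0.001, -1.0]]
wrist_force: [-0.0, -0.6, -4.3]
grip_width: 0.212
gripper_force: 58.8
32.2 pose [ 0.4917 -0.3265  0.1894] yaw 86.65 shift [-0.1035  0.3677  0.0891] turn z -7.35 F [-0.0025 -0.6474 -4.2956] w 18.1
```

```bash
python3 -m inch '{"translation":[[0,0.01,0],[0,0.03,0],[0,0.06,0],[0,0.09,0],[-0.005,0.12,0],[-0.015,0.15,0],[-0.03,0.18,0],[-0.045,0.21,0],[-0.06,0.24,0],[-0.075,0.27,0],[-0.09,0.3,0],[-0.1,0.33,0],[-0.1035,0.35,0],[-0.1035,0.363,0],[-0.1035,0.368,0],[-0.1035,0.368,0],[-0.1035,0.368,0],[-0.1035,0.368,0],[-0.1035,0.368,0]],"turn":[[0,0,0],[0,0,-1],[0,0,-2],[0,0,-3],[0,0,-4],[0,0,-5],[0,0,-6],[0,0,-7],[0,0,-7.4],[0,0,-7.4],[0,0,-7.4],[0,0,-7.4],[0,0,-7.4],[0,0,-7.4],[0,0,-7.4],[0,0,-7.4],[0,0,-7.4],[0,0,-7.4],[0,0,-7.4]]}'
python3 - <<'E'
from h import *
to([.6165,.0345,.049],94)
E
```

```text
clock: 34.15
ee_pos: [0.6165, 0.034, 0.1896]
orientation: [[-0.998, -0.069, 0.0], [-0.069, 0.998, -0.001], [-0.0, -0.001, -1.0]]
wrist_force: [0.3, -0.1, -3.9]
grip_width: 0.212
gripper_force: 58.9
34.1 pose [0.6165 0.034  0.1896] yaw 93.97 shift [0.     0.0006 0.1406] turn z -0.03 F [ 0.2946 -0.124  -3.9468] w 18.1
```

```bash
python3 -m inch '{"translation":[[0,0,0.02],[0,0,0.05],[0,0,0.08],[0,0,0.1],[0,0,0.112],[0,0,0.12],[0,0,0.126],[0,0,0.13],[0,0,0.134],[0,0,0.138],[0,0,0.141],[0,0,0.141],[0,0,0.141]],"turn":[[0,0,0],[0,0,0],[0,0,0],[0,0,0],[0,0,0],[0,0,0],[0,0,0],[0,0,0],[0,0,0],[0,0,0],[0,0,0],[0,0,0],[0,0,0]]}' && python3 -m inch '{"translation":[[0,0,0],[0,0,0],[0,0,0],[0,0,0],[0,0,0],[0,0,-0.02],[0,0,-0.05],[0,0,-0.08],[0,0,-0.11],[0,0,-0.13],[0,0,-0.13],[0,0,-0.13]],"turn":[[0,0,0],[0,0,0],[0,0,0],[0,0,0],[0,0,0],[0,0,0],[0,0,0],[0,0,0],[0,0,0],[0,0,0],[0,0,0],[0,0,0]]}' 0.036
python3 - <<'E'
from h import *
to([.489,-.3718,.14],86.7)
E
```

```text
clock: 35.45
ee_pos: [0.6174, 0.035, 0.0504]
orientation: [[-0.997, -0.071, 0.002], [-0.071, 0.997, -0.0], [-0.002, -0.001, -1.0]]
wrist_force: [-4.0, -1.5, 6.1]
grip_width: 0.205
gripper_force: 59.7
clock: 36.65
ee_pos: [0.6165, 0.0357, 0.1781]
orientation: [[-0.997, -0.072, 0.0], [-0.072, 0.997, 0.0], [-0.0, 0.0, -1.0]]
wrist_force: [-0.2, -0.2, -0.1]
grip_width: 0.422
gripper_force: 0.0
36.6 pose [0.6165 0.0357 0.1781] yaw 94.1 shift [ 0.1563 -0.3973  0.038 ] turn z 7.4 F [-0.1812 -0.2239 -0.112 ] w 36.0
```

Shaft 3 is seated. On to shaft 4.

```bash
python3 -m inch '{"translation":[[0.015,-0.008,0],[0.04,-0.025,0],[0.065,-0.05,0],[0.09,-0.08,0],[0.11,-0.115,0],[0.125,-0.15,0],[0.14,-0.19,0],[0.15,-0.23,0],[0.156,-0.27,0],[0.156,-0.31,0.01],[0.156,-0.35,0.02],[0.156,-0.38,0.03],[0.156,-0.394,0.038],[0.156,-0.397,0.038],[0.156,-0.397,0.038],[0.156,-0.397,0.038],[0.156,-0.397,0.038]],"turn":[[0,0,1],[0,0,2],[0,0,3],[0,0,4],[0,0,5],[0,0,6],[0,0,7],[0,0,7.4],[0,0,7.4],[0,0,7.4],[0,0,7.4],[0,0,7.4],[0,0,7.4],[0,0,7.4],[0,0,7.4],[0,0,7.4],[0,0,7.4]]}'
python3 - <<'E'
from h import *
to([.489,-.3718,.0095],86.7)
snap("p4","scene",(170,140,350,260),4.4)
E
```

```text
clock: 38.35
ee_pos: [0.4905, -0.3696, 0.1409]
orientation: [[-0.999, 0.055, 0.001], [0.055, 0.999, 0.001], [-0.001, 0.001, -1.0]]
wrist_force: [0.1, 0.2, 0.6]
grip_width: 0.422
gripper_force: 0.0
38.4 pose [ 0.4905 -0.3696  0.1409] yaw 86.87 shift [ 0.0016 -0.0025  0.1314] turn z 0.17 F [0.0924 0.1774 0.6311] w 36.0
```

View pics/p4.png

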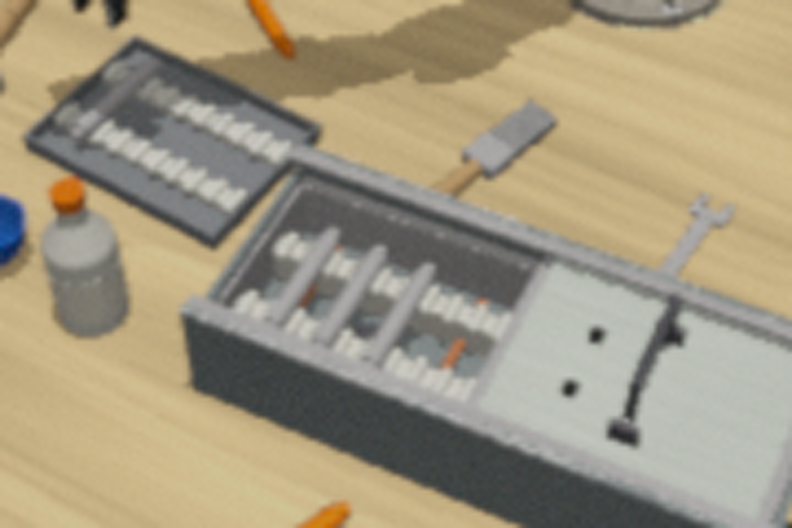

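Three shafts are in the rack, the last is in the tray at (115,100), and the cover hasn't moved.

```bash
python3 -m inch '{"translation":[[0.001,-0.0025,0.03],[0.001,-0.0025,0.06],[0.001,-0.0025,0.09],[0.001,-0.0025,0.108],[0.001,-0.0025,0.12],[0.001,-0.0025,0.127],[0.001,-0.0025,0.131],[0.001,-0.0025,0.131]],"turn":[[0,0,0],[0,0,0],[0,0,0],[0,0,0],[0,0,0],[0,0,0],[0,0,0],[0,0,0]]}' && python3 -m inch '{"translation":[[0,0,0],[0,0,0],[0,0,0],[0,0,0],[0,0,0],[0,0,0]],"turn":[[0,0,0],[0,0,0],[0,0,0],[0,0,0],[0,0,0],[0,0,0]]}' 0 && python3 -m inch '{"translation":[[0,0,-0.01],[0,0,-0.03],[0,0,-0.06],[0,0,-0.09],[0,0,-0.12],[0,0,-0.15],[0,0,-0.18],[0,0,-0.18],[0,0,-0.18]],"turn":[[0,0,0],[0,0,0],[0,0,0],[0,0,0],[0,0,0],[0,0,0],[0,0,0],[0,0,0],[0,0,0]]}'
python3 - <<'E'
from h import *
to([.6132,.0825,.1],94)
E
```

```text
clock: 39.2
ee_pos: [0.4886, -0.3741, 0.0097]
orientation: [[-0.998, 0.057, 0.001], [0.057, 0.998, -0.0], [-0.001, -0.0, -1.0]]
wrist_force: [0.8, -0.2, 0.1]
grip_width: 0.422
gripper_force: 0.0
clock: 39.8
ee_pos: [0.4891, -0.3714, 0.0105]
orientation: [[-0.998, 0.056, 0.001], [0.056, 0.998, 0.004], [-0.001, 0.004, -1.0]]
wrist_force: [-0.9, 5.4, 4.5]
grip_width: 0.211
gripper_force: 58.4
clock: 40.7
ee_pos: [0.4879, -0.3747, 0.1898]
orientation: [[-0.998, 0.058, 0.001], [0.058, 0.998, -0.001], [-0.001, -0.001, -1.0]]
wrist_force: [-0.7, -0.2, -3.3]
grip_width: 0.21
gripper_force: 58.8
40.7 pose [ 0.4879 -0.3747  0.1898] yaw 86.65 shift [-0.0983  0.4638  0.0893] turn z -7.35 F [-0.6828 -0.1985 -3.3374] w 17.9
```

```bash
python3 -m inch '{"translation":[[0,0.01,0],[0,0.03,0],[0,0.06,0],[0,0.09,0],[0,0.125,0],[-0.008,0.16,0],[-0.02,0.195,0],[-0.033,0.23,0],[-0.046,0.265,0],[-0.059,0.3,0],[-0.072,0.335,0],[-0.083,0.37,0],[-0.093,0.405,0],[-0.098,0.435,0],[-0.098,0.455,0],[-0.098,0.464,0],[-0.098,0.464,0],[-0.098,0.464,0],[-0.098,0.464,0],[-0.098,0.464,0]],"turn":[[0,0,0],[0,0,-1],[0,0,-2],[0,0,-3],[0,0,-4],[0,0,-5],[0,0,-6],[0,0,-7],[0,0,-7.4],[0,0,-7.4],[0,0,-7.4],[0,0,-7.4],[0,0,-7.4],[0,0,-7.4],[0,0,-7.4],[0,0,-7.4],[0,0,-7.4],[0,0,-7.4],[0,0,-7.4],[0,0,-7.4]]}'
python3 - <<'E'
from h import *
to([.6132,.0825,.049],94)
E
```

```text
clock: 42.7
ee_pos: [0.6127, 0.0815, 0.1895]
orientation: [[-0.998, -0.068, 0.0], [-0.068, 0.998, -0.001], [-0.0, -0.001, -1.0]]
wrist_force: [-0.6, -0.6, -3.6]
grip_width: 0.211
gripper_force: 58.9
42.7 pose [0.6127 0.0815 0.1895] yaw 93.93 shift [-0.0005  0.0011  0.1405] turn z -0.07 F [-0.6407 -0.6366 -3.6088] w 18.0
```

```bash
python3 -m inch '{"translation":[[0,0.0005,0.02],[0,0.0005,0.05],[0,0.0005,0.08],[0,0.0005,0.1],[0,0.0005,0.112],[0,0.0005,0.12],[0,0.0005,0.126],[0,0.0005,0.13],[0,0.0005,0.134],[0,0.0005,0.138],[0,0.0005,0.141],[0,0.0005,0.141],[0,0.0005,0.141]],"turn":[[0,0,0],[0,0,0],[0,0,0],[0,0,0],[0,0,0],[0,0,0],[0,0,0],[0,0,0],[0,0,0],[0,0,0],[0,0,0],[0,0,0],[0,0,0]]}' && python3 -m inch '{"translation":[[0,0,0],[0,0,0],[0,0,0],[0,0,0],[0,0,0],[0,0,-0.02],[0,0,-0.05],[0,0,-0.08],[0,0,-0.11],[0,0,-0.14],[0,0,-0.17],[0,0,-0.2],[0,0,-0.2],[0,0,-0.2]],"turn":[[0,0,0],[0,0,0],[0,0,0],[0,0,0],[0,0,0],[0,0,0],[0,0,0],[0,0,0],[0,0,0],[0,0,0],[0,0,0],[0,0,0],[0,0,0],[0,0,0]]}' 0.036
python3 - <<'E'
from h import *
to([.601,.261,.14],94)
snap("p5","scene",(210,160,370,280),5)
E
```

```text
clock: 44.0
ee_pos: [0.614, 0.0829, 0.0504]
orientation: [[-0.997, -0.071, 0.003], [-0.071, 0.997, -0.001], [-0.003, -0.001, -1.0]]
wrist_force: [-1.8, -1.8, 5.2]
grip_width: 0.212
gripper_force: 59.7
clock: 45.4
ee_pos: [0.6125, 0.0862, 0.2485]
orientation: [[-0.997, -0.074, 0.0], [-0.074, 0.997, 0.002], [-0.001, 0.002, -1.0]]
wrist_force: [-0.4, 0.1, -0.4]
grip_width: 0.419
gripper_force: 0.0
45.4 pose [0.6125 0.0862 0.2485] yaw 94.23 shift [-0.0013  0.1749  0.1089] turn z 0.23 F [-0.4007  0.0614 -0.3608] w 35.8
```

View pics/p5.png

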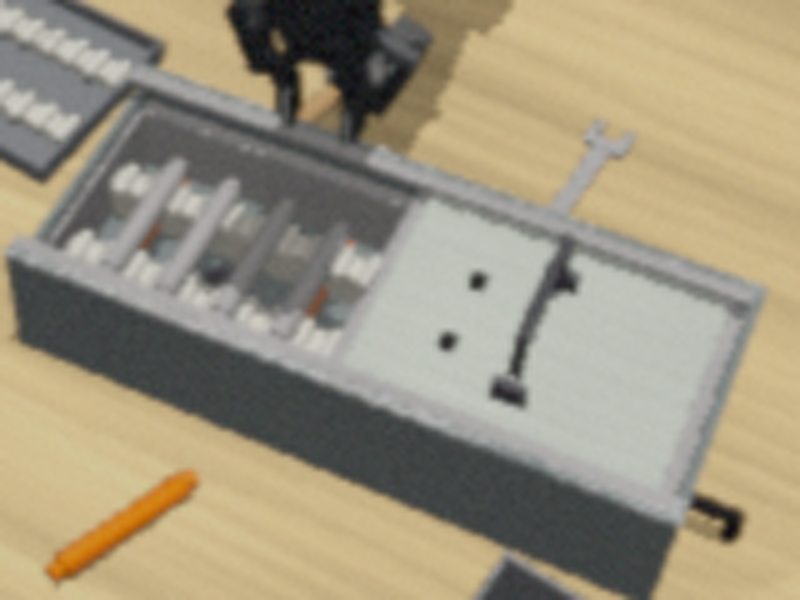

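All four shafts are in the rack and the tray is empty. The cover stands where I left it, with its far handle foot at the same image spot as before. I'll regrip the handle.

```bash
python3 -m inch '{"translation":[[0,0.02,0],[0,0.05,0],[0,0.085,0],[0,0.12,0],[0,0.15,0],[-0.001,0.168,0.01],[-0.001,0.175,0.03],[-0.001,0.175,0.05],[-0.001,0.175,0.07],[-0.001,0.175,0.085],[-0.001,0.175,0.095],[-0.001,0.175,0.099],[-0.001,0.175,0.099]],"turn":[[0,0,0],[0,0,0.1],[0,0,0.2],[0,0,0.2],[0,0,0.2],[0,0,0.2],[0,0,0.2],[0,0,0.2],[0,0,0.2],[0,0,0.2],[0,0,0.2],[0,0,0.2],[0,0,0.2]]}' 0.05 && python3 -m inch '{"translation":[[0,0,0],[0,0,0],[0,0,0],[0,0,0],[0,0,0],[0,0,0],[0,0,0],[0,0,0]],"turn":[[0,0,0],[0,0,0],[0,0,0],[0,0,0],[0,0,0],[0,0,0],[0,0,0],[0,0,0]]}' 0 && python3 -m inch '{"translation":[[0,0,-0.002],[0,0,-0.004],[0,0,-0.005],[0,0,-0.005],[0,0,-0.005]],"turn":[[0,0,0],[0,0,0],[0,0,0],[0,0,0],[0,0,0]]}'
python3 - <<'E'
from h import *
to([.618,.0105,.15],94)
E
```

```text
clock: 46.75
ee_pos: [0.6007, 0.2583, 0.1483]
orientation: [[-0.998, -0.068, -0.002], [-0.068, 0.998, -0.001], [0.002, -0.001, -1.0]]
wrist_force: [0.7, 0.2, 1.0]
grip_width: 0.59
gripper_force: 0.0
clock: 47.55
ee_pos: [0.6017, 0.2594, 0.1504]
orientation: [[-0.998, -0.068, 0.002], [-0.068, 0.998, 0.001], [-0.002, 0.001, -1.0]]
wrist_force: [-0.5, 1.1, 5.3]
grip_width: 0.097
gripper_force: 58.6
clock: 48.05
ee_pos: [0.6001, 0.2581, 0.1527]
orientation: [[-0.998, -0.068, -0.003], [-0.068, 0.998, -0.002], [0.003, -0.001, -1.0]]
wrist_force: [0.3, -0.2, -8.3]
grip_width: 0.089
gripper_force: 58.3
48.0 pose [0.6001 0.2581 0.1527] yaw 93.88 shift [-0.0011 -0.2482  0.0031] turn z -0.12 F [ 0.3051 -0.2302 -8.2836] w 7.6
```

```bash
python3 -m inch '{"translation":[[0,0,-0.002],[0,-0.004,-0.004],[0,-0.012,-0.004],[0,-0.026,-0.004],[0,-0.042,-0.004],[0,-0.058,-0.004],[0,-0.074,-0.004],[0,-0.09,-0.004],[0,-0.106,-0.004],[0,-0.122,-0.004],[0,-0.138,-0.004],[0,-0.154,-0.004],[0,-0.17,-0.004],[0,-0.186,-0.004],[0,-0.202,-0.004],[0,-0.218,-0.004],[0,-0.232,-0.004],[0,-0.242,-0.004],[-0.001,-0.248,-0.004],[-0.001,-0.248,-0.004]],"turn":[[0,0,0],[0,0,0],[0,0,0],[0,0,0],[0,0,0],[0,0,0],[0,0,0],[0,0,0],[0,0,0],[0,0,0],[0,0,0],[0,0,0],[0,0,0],[0,0,0],[0,0,0],[0,0,0],[0,0,0],[0,0,0],[0,0,0],[0,0,0]]}'
python3 -m inch '{"translation":[[0,0,0],[0,0,0],[0,0,0]],"turn":[[0,0,0],[0,0,0],[0,0,0]]}'
python3 - <<'E'
from h import *
to([.618,.0105,.138],94)
E
```

```text
clock: 50.05
ee_pos: [0.6194, 0.01, 0.1584]
orientation: [[-0.998, -0.066, 0.001], [-0.066, 0.998, -0.001], [-0.0, -0.001, -1.0]]
wrist_force: [0.5, -0.8, -7.7]
grip_width: 0.087
gripper_force: 58.4
clock: 50.35
ee_pos: [0.619, 0.0128, 0.1582]
orientation: [[-0.998, -0.07, -0.0], [-0.07, 0.998, 0.001], [0.0, 0.001, -1.0]]
wrist_force: [-0.0, -0.6, -7.8]
grip_width: 0.094
gripper_force: 58.4
50.4 pose [0.619  0.0128 0.1582] yaw 94.02 shift [ 0.0012 -0.0022  0.0202] turn z 0.02 F [-0.0104 -0.6044 -7.7902] w 8.0
```

```bash
python3 -m inch '{"translation":[[0,-0.002,0.002],[0,-0.002,0.004],[0,-0.002,0.007],[0,-0.002,0.01],[0,-0.002,0.013],[0,-0.002,0.016],[0,-0.002,0.018],[0,-0.002,0.019],[0,-0.002,0.02],[0,-0.002,0.02]],"turn":[[0,0,0],[0,0,0],[0,0,0],[0,0,0],[0,0,0],[0,0,0],[0,0,0],[0,0,0],[0,0,0],[0,0,0]]}'
```

```text
clock: 51.35
ee_pos: [0.6193, 0.0095, 0.1386]
orientation: [[-0.998, -0.068, 0.0], [-0.068, 0.998, 0.0], [-0.0, 0.0, -1.0]]
wrist_force: [-0.8, -0.5, -6.9]
grip_width: 0.09
gripper_force: 58.6
```

```bash
python3 -m inch '{"translation":[[0,0,0.001],[0,0,0.002],[0,0,0.003],[0,0,0.003],[0,0,0.003]],"turn":[[0,0,0],[0,0,0],[0,0,0],[0,0,0],[0,0,0]]}'; python3 -m inch '{"translation":[[0,0,0],[0,0,0],[0,0,0],[0,0,0],[0,0,0]],"turn":[[0,0,0],[0,0,0],[0,0,0],[0,0,0],[0,0,0]]}' 0.03;
```

```text
clock: 51.85
ee_pos: [0.6195, 0.0095, 0.1384]
orientation: [[-0.998, -0.068, 0.002], [-0.068, 0.998, 0.001], [-0.002, 0.001, -1.0]]
wrist_force: [-5.9, 0.5, 7.6]
grip_width: 0.091
gripper_force: 60.1
clock: 52.35
ee_pos: [0.6194, 0.0094, 0.1352]
orientation: [[-0.998, -0.068, 0.0], [-0.068, 0.998, -0.0], [-0.0, -0.0, -1.0]]
wrist_force: [0.8, -0.9, 0.5]
grip_width: 0.354
gripper_force: 0.0
```

The cover is down in its seat (12 mm below the deck reading). I'll fold the handle by pushing the bar to −y along its arc, open-fingered.

```bash
python3 -m inch '{"translation":[[0,0,-0.006],[0,0,-0.012],[0,-0.005,-0.012],[0,-0.011,-0.012],[0,-0.02,-0.011],[0,-0.026,-0.01],[0,-0.031,-0.0087],[0,-0.0395,-0.0046],[0,-0.047,0.001],[0,-0.054,0.0076],[0,-0.0596,0.0155],[0,-0.0637,0.0242],[0,-0.0637,0.0242],[0,-0.0637,0.0242]],"turn":[[0,0,0],[0,0,0],[0,0,0],[0,0,0],[0,0,0],[0,0,0],[0,0,0],[0,0,0],[0,0,0],[0,0,0],[0,0,0],[0,0,0],[0,0,0],[0,0,0]]}' && python3 -m inch '{"translation":[[0,0.004,-0.03],[0,0.004,-0.07],[0,0.004,-0.11],[0.04,0.004,-0.14],[0.09,0.004,-0.15],[0.14,0.004,-0.15],[0.18,0.004,-0.15],[0.18,0.004,-0.15],[0.18,0.004,-0.15]],"turn":[[0,0,0],[0,0,0],[0,0,0],[0,0,0],[0,0,0],[0,0,0],[0,0,0],[0,0,0],[0,0,0]]}'
python3 - <<'E'
from h import *
snap("f1","scene",(210,160,370,280),3)
snap("f2","top",(190,145,300,235),4)
a=cv2.imread("pics/f1.png");b=cv2.imread("pics/f2.png");c=np.zeros((360,800,3),np.uint8);c[:,:440]=b[:360];c[:,440:]=a[:,60:420];cv2.imwrite("pics/f.png",c)
E
```

```text
clock: 53.75
ee_pos: [0.6233, -0.0539, 0.1106]
orientation: [[-0.998, -0.068, -0.001], [-0.068, 0.998, 0.0], [0.001, 0.0, -1.0]]
wrist_force: [-0.1, 1.0, 0.1]
grip_width: 0.353
gripper_force: 0.0
clock: 54.65
ee_pos: [0.4436, -0.0619, 0.2621]
orientation: [[-0.998, -0.069, 0.003], [-0.069, 0.998, 0.001], [-0.003, 0.001, -1.0]]
wrist_force: [0.3, 0.1, -0.1]
grip_width: 0.352
gripper_force: 0.0
```

View pics/f.png

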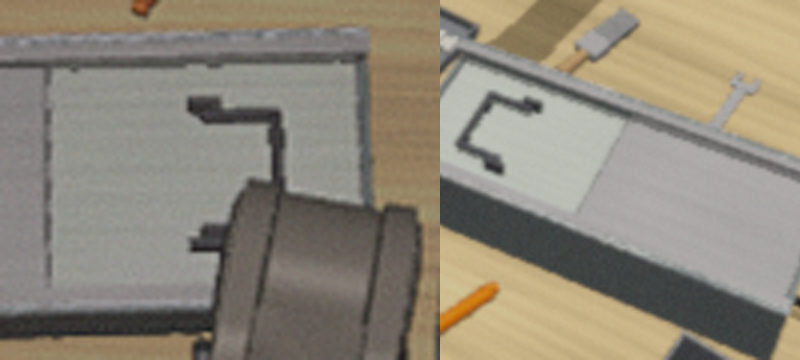

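The handle is folded flat. The cover edge (col 202) and bar (col 259.5) match the start picture to within 1 px. I'll do a quick numerical check against that picture, then hand in if it matches.

```bash
python3 - <<'E'
from h import *
a=cv2.imread("pics/scene0.png")[165:245,212:300];b=cams.camera("scene")[165:245,212:300,::-1]
g=lambda i:np.float32(cv2.cvtColor(np.ascontiguousarray(i),cv2.COLOR_BGR2GRAY))
d=np.abs(cv2.GaussianBlur(g(a),(0,0),1)-cv2.GaussianBlur(g(b),(0,0),1))
print(d.mean(),d.max(),cv2.phaseCorrelate(g(a),g(b)))
s=sensors.state();print(s["wrist_force"],s["clock"])
if d.mean()<6: print(r.finish_job())
E
```

```text
4.2341075 55.43644 ((-0.16954703118524606, 0.014002042636654721), 0.9098087557156881)
[ 0.3013 -0.4706 -0.2502] 54.8
the job is handed in; nothing more can be done
None
```

I loaded all four shafts into the washer rack, slid the cover back into its seat, folded the handle flat and handed the job in at about 55 s; no verdict came back. My own checks found the shafts at the right height in their grooves, and the cover and handle within a pixel of the start picture.

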